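# Call up an order at the takeaway pass

## Robot

A 6-joint arm with a two-finger parallel gripper is mounted at the origin on the work surface. World frame = base frame: x ahead of the robot, y to its left, z up, the work surface at z = 0. Lengths are in mm, angles in rad, forces in N, time in s.
With the tool pointing down it reaches from about 350 to 975 mm from the base axis. Payload 7.1 kg.
Tool frame: the origin (TCP) lies between the finger pads, 19 mm behind the fingertips; this is the grasp point; z points along the fingers, y is the line along which they close (so a half turn about z gives the same grasp; the last joint's range is limited). The gripper opens to 88 mm and grips with 3 to 60 N. Pads are 20 mm wide; open, the fingers measure 115 mm over their backs; the gripper's body (75 mm by 178 mm) begins 61 mm behind the grasp point.
Start: joints at [1.13, 0.423, 1.63, -0, 1.089, -0.019], TCP at [255.845, 570.218, 241.375] pointing down, gripper open.
Joint ranges: [-3, 3], [-0.9, 2.11], [0.09, 2.58], [-1.31, 4.45], [0.11, 2.69], [-2.54, 2.54]. Speed limits (rad/s): [2.39, 2.39, 3.01, 3.14, 3.14, 3.14].

## Interface

Orientations are given as a unit quaternion [x, y, z, w].
In Python, from station import env, set_gripper, viewer, workorder gives the robot as it stands. Calls block until the motion is done:
- env.reach(position, orientation): joint-space move of the TCP to a pose.
- env.move_l(position, rot=None, rate=150, f_stop=None): straight line of the TCP; rot=None keeps the orientation; rate is the mean speed in mm/s. With f_stop (N) it stops when the force on the tool has changed by that much, and returns True; else False.
- env.move_joints(angles): joint-space move.
- set_gripper(opening): finger opening in mm; the grip force is fixed at half the most; returns when the fingers have stopped.
- env.hold(seconds).
- env.ik(position, orientation): joint angles nearest the present ones, or None.
- env.read_state(): the state.
- viewer.camera(name): name is "scene" or "side" or "wrist"; returns the picture (420x560x3 uint8, blue, green, red); there is no depth.
- viewer.camera_params(name): a dict with "fx", "fy", "cx", "cy" (pixels), "pose" (4x4, takes a point from camera to world coordinates); the wrist camera has in their place "tool_from_camera" (4x4, takes a point from camera to tool coordinates, whose origin is the TCP and whose axes are the flange's). Camera axes: x right, y up, looking along -z (the intrinsics and any distortion apply to the point x, -y, -z); pixel columns grow to the right and rows downward; lengths in mm; the calibration is good to about 2 mm. A picture is of the moment at which its call begins: read the wrist's pose just before it. camera_params takes no time and is no camera call.
A pose or a line that the arm cannot do raises env.IKError and nothing moves.
- workorder.sign_off(): hands the job in; it is judged then, once.
The state is a dict: "time_s": time; "qpos": joint angles; "dq": joint speeds; "tau": joint torques, N m; "tool_pos": TCP position; "orientation": TCP orientation; "force": force on the tool from outside, world axes, zero at the start; "wrist_torque": the same for the moment, N m; "width": finger opening in mm; "grip_force": force on a finger pad.
Only numpy, scipy, OpenCV 4.12 (cv2) and the standard library are available. Lean on these libraries where they do the work, as an engineer would, in place of code of your own. Each camera call takes 0.05 s, during which the arm holds its last target. There are 200 camera calls.

## Task

Call up the next order: take the order tag from its low parking frame, hook it over the long serving rail well to one side of the mark (at least 6 cm away), slide it along the rail, without lifting it off again, until it is level with the mark, and let it hang there free. Then gently turn the carousel by its square knob until its one tall pot faces the tag, on the side nearest the rail. Finish while still gripping the knob, holding the carousel still for the packer, and leave the other containers and the spoon where they are.

Things in the scene. Friction and masses are not known exactly. Their poses are not given: they have to be found in the camera images.
- stand: Fixed steel stand with the carousel and the serving rail. Origin on the counter at the carousel's axis; x points square to the rail, y runs along it, z up. Rail: round bar 12 mm thick, 175 mm out in x, top 206 mm above the counter, 340 mm long between posts at y = +-170 mm (20 mm ball tops, 210 mm high).
- mark (a point): The mark: the point on top of the rail, at the middle of its length (axes as the stand's), 206 mm above the counter. It is shown by a slim dark upright blade 10 mm wide that stands 35 mm beyond the rail (stand +x side) and ends 192 mm above the counter, just below the rail's top.
- front (a point): Point 88 mm from the turning axis towards the mark, just under the pots' level: the tall pot is to stand over it.
- carousel: Turntable on the stand: wooden disc 270 mm across, top 32 mm above the counter, with five lidded pots 72 mm across fixed evenly 88 mm from its axis. Origin on the axis under the disc, x towards the tall pot, z up. Turns freely either way about z (no stop within a full turn), friction about 0.05 N m, stays where left.
- tall_pot (a point): Centre of the lid of the one tall pot on the carousel, 112 mm above the counter; the four other pots end at 77 mm. Its axes turn with the carousel.
- knob (a point): Centre of the square wooden knob on the carousel's axis, 36 x 36 mm across flats, 45 mm tall, from 125 to 170 mm above the counter, on a 24 mm post. Its axes turn with the carousel; two of its flats face the tall pot and away from it. Grip it from above, near this point.
- park: Fixed low parking frame on which the tag hangs at the start: wooden foot 100 x 150 mm, a round bar 12 mm thick along its y axis, 132 mm long, top 106 mm above the counter, on two posts at y = +60 and -60 mm. Origin on the counter under the bar's middle.
- tag: Order tag: aluminium upside-down-U hanger, 90 g; hangs level. Origin mid-underside of the crown, on the bar's top; y along the bar, z up. Crown 28 x 40 x 5 mm, inner gap 20 mm in x. At -x a plate 4 mm thick, 56 mm wide, reaches 75 mm below the origin; at +x a 28 mm leg. Black grip block on the crown, 20 (x) x 26 (y) mm, 5 to 39 mm above the origin: pinch it from above. Plate may face either way.
- tray_left: Rectangular lidded food tray, 175 x 115 x 54 mm, beyond the parking frame, left of the rail. Leave alone. Origin under its centre.
- tray_right: Rectangular lidded food tray, 175 x 115 x 54 mm, to the right of the carousel. Leave alone. Origin under its centre.
- round_tub: Round white lidded tub, 102 mm across, 58 mm tall, near the robot on the left. Leave alone. Origin under its centre.
- bowl: Open brown bowl, 110 mm across, 60 mm tall, at the far right. Leave alone. Origin under its centre.
- spoon: Spoon lying to the left of the parking frame. Leave alone.
- pickle_jar: Jar 60 mm across, 85 mm tall, at the far left. Leave alone. Origin under its centre.
Things that resemble listed ones, but are neither listed nor needed, are in the scene too. Of the things shaped like the tag, the aluminium one is meant.

How it is judged:
By the outcome, as a careful person would: the job done as asked, in the order asked, and still so for the second after the job is handed in, while the arm keeps its last pose, push and grip.
It also fails if it takes over 64 s, if anything falls off the work surface, if the arm or the gripper's body presses on something with over 40 N, if the wrist force passes 120 N, or if a joint passes its speed limit or range.

## Working session

There is one attempt and no reset: what is moved stays moved. The work goes in short steps, each a Python script; the robot and the scene stay as the last script left them, time stands still between calls to the robot, and variables do not carry over. Pictures are saved under pics/ and viewed, at most 10 in all, crops included, and the job is handed in when it is done.

```bash
mkdir -p pics; ls; python3 - <<'E'
from station import env, viewer
import cv2, numpy as np
a=viewer.camera("scene"); b=viewer.camera("side")
cv2.imwrite("pics/scene.png",a); cv2.imwrite("pics/side.png",b)
for n in("scene","side","wrist"):
    p=viewer.camera_params(n); print(n,{k:np.round(np.array(v),3).tolist() for k,v in p.items()})
print(env.read_state())
E
```

```text
pics
scene {'fx': 413.512, 'fy': 413.512, 'cx': 283.509, 'cy': 213.765, 'pose': [[-0.404, -0.767, 0.499, 1075.479], [0.915, -0.347, 0.207, 292.465], [0.015, 0.54, 0.842, 1138.149], [0.0, 0.0, 0.0, 1.0]]}
side {'fx': 419.588, 'fy': 419.588, 'cx': 269.738, 'cy': 214.928, 'pose': [[-1.0, -0.005, -0.025, 445.451], [-0.018, -0.573, 0.819, 1176.026], [-0.019, 0.82, 0.573, 899.758], [0.0, 0.0, 0.0, 1.0]]}
wrist {'fx': 369.305, 'fy': 369.305, 'cx': 278.898, 'cy': 211.444, 'tool_from_camera': [[-0.001, 0.953, 0.303, 84.31], [1.0, 0.001, 0.002, -0.136], [0.001, 0.303, -0.953, -144.15], [0.0, 0.0, 0.0, 1.0]]}
{'time_s': 0.1, 'qpos': array([ 1.12996631e+00,  4.23786755e-01,  1.63057255e+00,  3.10445743e-05,
        1.08860123e+00, -1.90183800e-02]), 'dq': array([ 0.00170833, -0.00134936, -0.00252738, -0.0014356 , -0.00050166,
       -0.00168127]), 'tau': array([ 6.03380577e-04, -5.45611811e+01, -2.74325895e+01,  6.45054085e-02,
        1.87384657e-02, -3.70627936e-05]), 'tool_pos': array([255.66778299, 569.81234631, 240.6815863 ]), 'orientation': array([ 2.09352730e-01,  9.77839949e-01, -6.62806906e-04, -1.69257900e-04]), 'force': array([ 0.34050894, -0.23782969,  0.20129782]), 'wrist_torque': array([ 0.06268099,  0.00211642, -0.01456336]), 'grip_force': 0.0, 'width': 87.64251771138508}
```

View pics/scene.png

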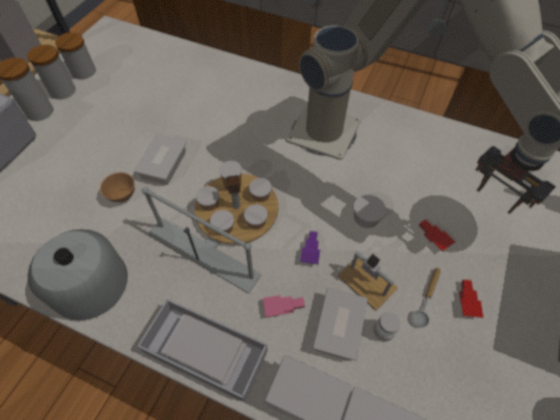

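View pics/side.png

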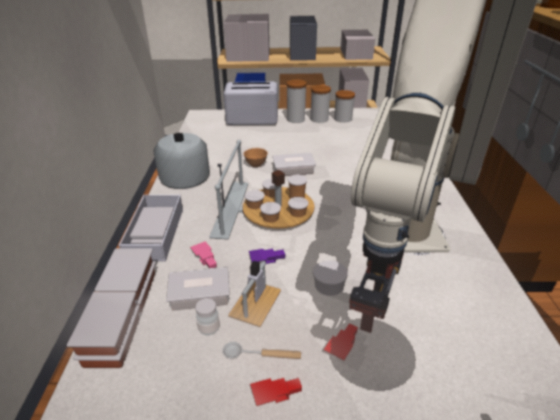

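The scene view shows the rail from about (150,192) to (250,245), the knob near (233,185), the parking bar near (372,275) and the tag's black block at (373,261). In the side view the block is at (256,268) and the knob at (278,178). Next I'll triangulate these roughly and take enlarged crops.

```bash
cat > h.py <<'E'
from station import env, set_gripper, viewer, workorder
import cv2, numpy as np
from scipy.spatial.transform import Rotation as R
def cam(n, st=None):
    p=viewer.camera_params(n)
    if n!="wrist": T=np.array(p["pose"])
    else:
        W=np.eye(4); W[:3,:3]=R.from_quat(st["orientation"]).as_matrix(); W[:3,3]=st["tool_pos"]; T=W@np.array(p["tool_from_camera"])
    return p,T
def ray(c,uv):
    p,T=c; d=np.array([(uv[0]-p["cx"])/p["fx"],-(uv[1]-p["cy"])/p["fy"],-1.])
    d=T[:3,:3]@d; return T[:3,3],d/np.linalg.norm(d)
def onz(c,uv,z):
    o,d=ray(c,uv); return o+d*(z-o[2])/d[2]
def two(c1,u1,c2,u2):
    o1,d1=ray(c1,u1);o2,d2=ray(c2,u2)
    s=np.linalg.lstsq(np.c_[d1,-d2],o2-o1,rcond=None)[0]
    a=o1+s[0]*d1;b=o2+s[1]*d2; return (a+b)/2,np.linalg.norm(a-b)
def proj(c,P):
    p,T=c; q=T[:3,:3].T@(np.array(P)-T[:3,3]); return np.array([p["cx"]+p["fx"]*q[0]/-q[2],p["cy"]-p["fy"]*q[1]/-q[2]])
def down(yaw):  # tool pointing down, tool x at world yaw
    x=np.array([np.cos(yaw),np.sin(yaw),0]);z=np.array([0,0,-1.]);return R.from_matrix(np.c_[x,np.cross(z,x),z]).as_quat()
E
python3 - <<'E'
from h import *
np.set_printoptions(precision=1,suppress=True)
a=cv2.imread("pics/scene.png");b=cv2.imread("pics/side.png")
s,d=cam("scene"),cam("side")
print("block",two(s,(373,261),d,(256,268)))
print("knob",two(s,(233,185),d,(278,178)))
for n,uv,z in(("postA",(150,192),206),("postB",(250,245),206),("knob",(233,185),165),("block",(373,261),140)): print(n,onz(s,uv,z))
k=lambda i,x,y,w,h,f:cv2.resize(i[y:y+h,x:x+w],None,fx=f,fy=f,interpolation=cv2.INTER_CUBIC)
A=k(a,135,150,160,140,2.5);B=k(a,290,215,160,100,2.5);C=k(b,190,130,160,140,2.5);D=k(b,190,230,160,100,2.5)
cv2.imwrite("pics/crops.png",np.hstack([np.vstack([A,B]),np.vstack([C,D])]))
st=env.read_state();x=R.from_quat(st["orientation"]).as_matrix();print(x)
E
```

```text
block (array([514.2, 326. , 128.4]), np.float64(4.091153418653082))
knob (array([ 454.7, -130.6,  146. ]), np.float64(3.6276049753300144))
postA [ 609.9 -300.6  206. ]
postB [645.1  23.7 206. ]
knob [ 468.6 -121.4  165. ]
block [522.7 326.5 140. ]
[[-0.9  0.4 -0. ]
 [ 0.4  0.9 -0. ]
 [ 0.  -0.  -1. ]]
```

View pics/crops.png

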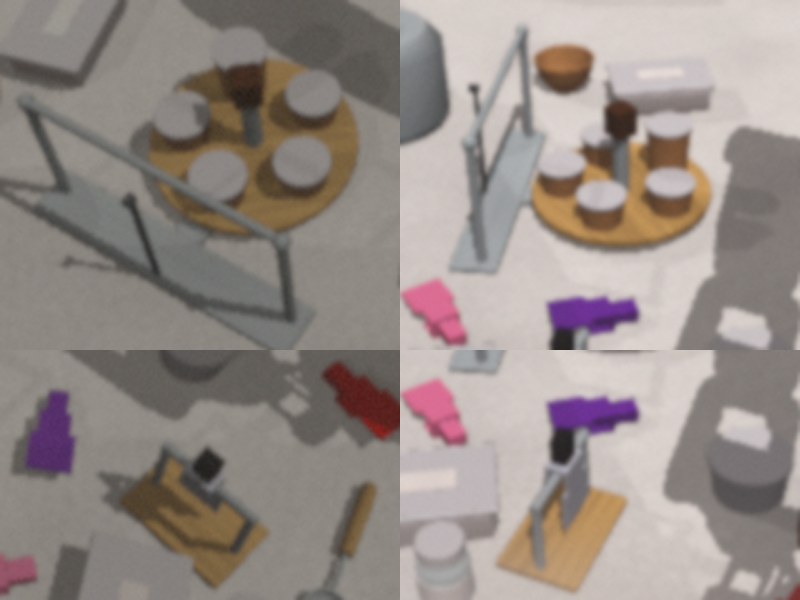

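```bash
python3 - <<'E'
from h import *
np.set_printoptions(precision=3,suppress=True)
s,d=cam("scene"),cam("side")
for n,a,b in(("A",(146.2,190.8),(238.4,144)),("B",(248.2,246),(218,187.2)),("p1",(356,255.8),(264,266)),("p2",(391.2,279.8),(246,286))): print(n,two(s,a,d,b))
E=env
def look(P,n):
    for yaw in np.radians([180,160,200,140,220,90,0]):
        q=env.ik(P,down(yaw))
        if q is not None and abs(q[5])<2: break
    env.reach(P,down(yaw)); env.hold(.4)
    st=env.read_state(); im=viewer.camera("wrist"); cv2.imwrite(f"pics/{n}.png",im)
    np.savez(f"pics/{n}.npz",tool_pos=st["tool_pos"],orientation=st["orientation"]); print(n,yaw,st["tool_pos"],st["qpos"],st["time_s"])
look([500,320,330],"w_park")
look([560,-120,380],"w_car")
E
```

```text
A (array([ 606.369, -319.19 ,  193.705]), np.float64(3.2938642233417883))
B (array([646.687,  18.989, 200.789]), np.float64(1.0458991513736149))
p1 (array([496.042, 277.685,  90.927]), np.float64(7.134781760493381))
p2 (array([539.915, 386.357, 118.358]), np.float64(8.568021527661902))
w_park 3.141592653589793 [499.755 320.379 329.903] [ 0.55   0.289  1.614  0.     1.239 -1.021] 1.85
w_car 3.141592653589793 [ 560.072 -119.652  379.933] [-0.231  0.216  1.597  0.     1.329 -1.803] 3.9417
```

View pics/w_park.png

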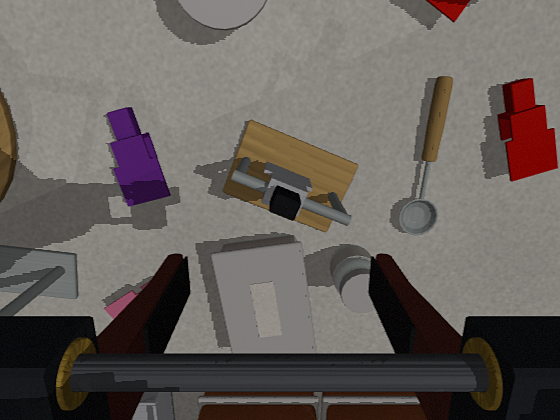

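View pics/w_car.png

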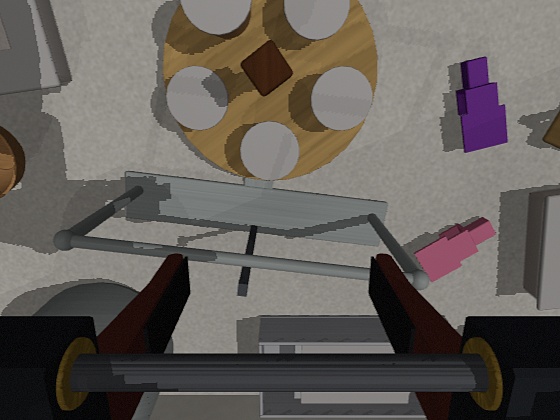

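The wrist views are clear. In the park view the black block top is at (286,203), with the bar running from about (237,175) to (349,219) and the plate towards the robot. In the carousel view the rail balls are at (64,239) and (421,281), the knob top is at (267,68), and the tall pot's lid is at the upper edge.

```bash
python3 - <<'E'
from h import *
np.set_printoptions(precision=2,suppress=True)
def poly(im,c,mask,seed,z):
    n,l,_,_=cv2.connectedComponentsWithStats(mask.astype(np.uint8))
    k,_=cv2.findContours((l==l[seed[1],seed[0]]).astype(np.uint8),cv2.RETR_EXTERNAL,cv2.CHAIN_APPROX_NONE)
    P=np.array([onz(c,p[0],z)[:2] for p in k[0]],np.float32); return cv2.minAreaRect(P),np.array(k[0])[:,0].min(0),np.array(k[0])[:,0].max(0)
im=cv2.imread("pics/w_park.png");c=cam("wrist",np.load("pics/w_park.npz"))
print("px",im[205,286],im[215,286],im[195,290],im[210,310])
print("block",poly(im,c,im.max(2)<45,(286,203),143),onz(c,(286,203),145))
a,b=onz(c,(237,175),100),onz(c,(349,219),100);print("bar",a,b,np.linalg.norm(a-b),np.degrees(np.arctan2(*(b-a)[[1,0]])))
im=cv2.imread("pics/w_car.png");c=cam("wrist",np.load("pics/w_car.npz"))
print("px",im[68,267],im[55,267],im[95,240])
m=(im[...,2].astype(int)-im[...,0]>20)&(im[...,2]<110)
print("knob",poly(im,c,m,(267,68),168),onz(c,(267,68),170))
a,b=onz(c,(64,239),200),onz(c,(421,281),200);yv=(b-a)/np.linalg.norm(b-a)
print("rail",a,b,np.linalg.norm(a-b),np.degrees(np.arctan2(yv[1],yv[0])))
m_=(a+b)/2; xv=np.array([-1*-yv[1],-yv[0],0]); print("mark",m_,"xv",xv,"axis",m_-175*xv)
for n,uv in(("pot_front",(270,150)),("potL",(197,98)),("potR",(342,99)),("UL",(216,2)),("UR",(317,3))):
  for z in(77,112):
    p=onz(c,uv,z)-(m_-175*xv); print(n,z,np.hypot(*p[:2]),np.degrees(np.arctan2(p[1],p[0])))
s=cam("scene");p=onz(s,(231,169),112)-(m_-175*xv);print("tall scene",np.hypot(*p[:2]),np.degrees(np.arctan2(p[1],p[0])))
V=np.vstack([cv2.resize(cv2.imread("pics/w_park.png")[150:250,210:370],None,fx=4,fy=4)])
E
```

```text
px [19 17 15] [15 17 16] [7 5 4] [77 75 71]
block (((512.1481323242188, 325.3583984375), (27.975444793701172, 26.251733779907227), 67.6673812866211), array([269, 186], dtype=int32), array([300, 220], dtype=int32)) [511.7  326.58 145.  ]
bar [494.8  276.78 100.  ] [542.69 394.91 100.  ] 127.47015749266542 67.9329050375253
px [12 32 57] [18 36 60] [ 57  95 117]
knob (((446.48675537109375, -134.59640502929688), (56.26425552368164, 95.94324493408203), 49.556514739990234), array([213,   0], dtype=int32), array([318, 102], dtype=int32)) [ 453.4  -130.64  170.  ]
rail [ 605.9  -322.82  200.  ] [650.14  19.05 200.  ] 344.72072334979816 82.62788470555479
mark [ 628.02 -151.88  200.  ] xv [ 0.99 -0.13  0.  ] axis [ 454.47 -129.43  200.  ]
pot_front 77 85.48582999573523 -0.9519783712368648
pot_front 112 80.45089031750315 -0.389806088519443
potL 77 89.16730347086605 -73.40932678691487
potL 112 81.95274251381295 -72.1407410823542
potR 77 86.61937184712949 72.08381425289642
potR 112 81.08714833467214 71.12910197540124
UL 77 93.68494998275524 -141.5012066941
UL 112 84.57387011449948 -141.2024164359892
UR 77 88.14166095087313 145.1008238534764
UR 112 80.32637469725721 143.97512765947795
tall scene 87.46911360060808 -145.54602729614172
```

```bash
python3 - <<'E'
from h import *
np.set_printoptions(precision=2,suppress=True)
q=down(np.radians(67.9)); P=np.array([513.,325.5,0])
set_gripper(56)
env.reach(P+[0,0,220],q); env.move_l(P+[0,0,160],rate=120)
print("stop",env.move_l(P+[0,0,134],rate=50,f_stop=6)); set_gripper(10)
st=env.read_state(); print(st["width"],st["grip_force"],st["tool_pos"],st["force"])
env.move_l(np.array([*P[:2],330]),rate=120); env.hold(.3)
st=env.read_state(); print(st["width"],st["tool_pos"],st["force"],st["time_s"])
# hover above the rail at +90 along it
M=np.array([628.0,-151.9,0]);y=np.array([np.cos(np.radians(82.6)),np.sin(np.radians(82.6)),0])
env.reach(M+90*y+[0,0,330],down(np.radians(82.6))); env.hold(.4)
st=env.read_state(); cv2.imwrite("pics/hover.png",viewer.camera("wrist")); np.savez("pics/hover.npz",tool_pos=st["tool_pos"],orientation=st["orientation"])
print(st["tool_pos"],st["qpos"],st["time_s"])
E
```

```text
stop False
19.6818791637387 30.000051856040955 [513.25 325.56 134.2 ] [ 0.52 -0.15  1.58]
19.651872669626446 [512.95 325.48 329.75] [-0.94  0.49 -1.52] 11.0417
[639.62 -62.23 330.03] [-0.12  0.37  1.5  -0.    1.27  0.01] 12.95
```

View pics/hover.png

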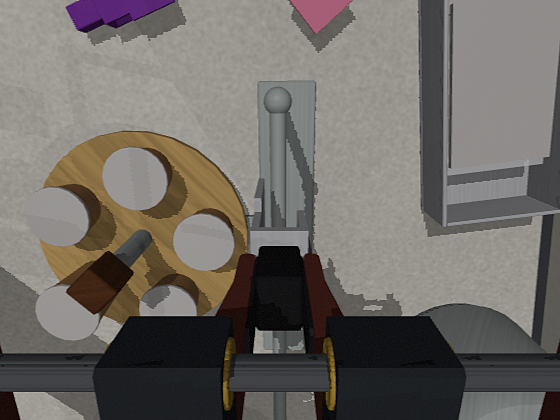

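The tag is held (19.7 mm wide). The rail runs down the view under the block, from the ball at (278,101) to (280,390), so tag and rail are well aligned. Next I'll check that numerically and lower the tag.

```bash
python3 - <<'E'
from h import *
np.set_printoptions(precision=2,suppress=True)
c=cam("wrist",np.load("pics/hover.npz")); t=np.load("pics/hover.npz")["tool_pos"]
im=cv2.imread("pics/hover.png")
a,b=onz(c,(278,101),200),onz(c,(280,390),200); d=a-b; print("ball",a,"rail",b,np.degrees(np.arctan2(d[1],d[0])))
n=np.array([d[1],-d[0],0])/np.linalg.norm(d[:2]); off=(a-t)@n; print("rail x offset from TCP",off)
o=t.copy()
if abs(off)<4:
    o[:2]+=0.5*off*n[:2]
    print("stop",env.move_l([o[0],o[1],262],rate=80,f_stop=5)); st=env.read_state();print(st["tool_pos"],st["force"])
    if st["tool_pos"][2]<265:
        print("stop2",env.move_l([o[0],o[1],233],rate=30,f_stop=4)); env.hold(.3)
        st=env.read_state();print(st["tool_pos"],st["force"],st["wrist_torque"],st["width"],st["time_s"])
s=viewer.camera("scene");cv2.imwrite("pics/s2.png",s)
E
```

```text
ball [648.45  15.98 200.  ] rail [ 617.09 -237.5   200.  ] 82.94625749353659
rail x offset from TCP -0.8368644470281676
stop False
[639.62 -62.22 262.58] [ 1.38  0.1  -0.69]
stop2 True
[638.95 -62.15 234.18] [-0.89 -0.56  5.29] [-0.06  0.14  0.  ] 19.688525941375687 15.1667
```

```bash
python3 - <<'E'
from h import *
np.set_printoptions(precision=2,suppress=True)
t=env.read_state()["tool_pos"]; a=np.radians(82.75); u=np.array([np.cos(a),np.sin(a),0])
T=t-u*(t[1]+151.7)/u[1]; T[2]=234.0
print("stop",env.move_l(T,rate=45,f_stop=15)); env.hold(.2)
st=env.read_state();print(st["tool_pos"],st["force"],st["width"])
# side+scene check before release
cv2.imwrite("pics/s3.png",viewer.camera("scene"))
set_gripper(44); env.hold(.2)
env.move_l(T+[0,0,60],rate=70)
env.reach([545,-125,380],down(np.pi)); env.hold(.4)
st=env.read_state(); cv2.imwrite("pics/after.png",viewer.camera("wrist")); np.savez("pics/after.npz",tool_pos=st["tool_pos"],orientation=st["orientation"])
print(st["tool_pos"],st["time_s"])
E
```

```text
stop False
[ 627.61 -151.8   234.12] [0.15 3.31 4.5 ] 19.733902081623526
[ 545.04 -125.01  379.92] 21.3167
```

View pics/after.png

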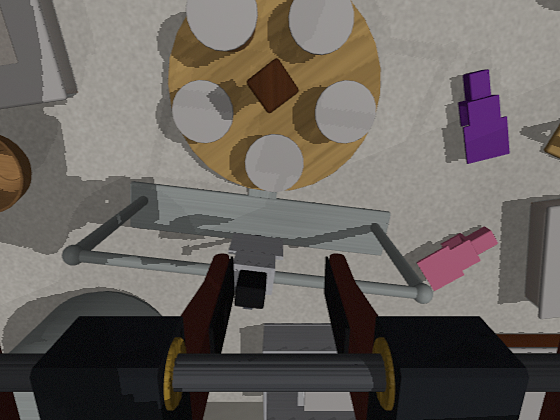

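```bash
python3 - <<'E'
from h import *
np.set_printoptions(precision=2,suppress=True)
im=cv2.imread("pics/after.png"); c=cam("wrist",np.load("pics/after.npz"))
def comp(mask,seed):
    n,l=cv2.connectedComponents(mask.astype(np.uint8)); k,_=cv2.findContours((l==l[seed[1],seed[0]]).astype(np.uint8),cv2.RETR_EXTERNAL,cv2.CHAIN_APPROX_NONE); return k[0][:,0]
A,B=onz(c,(72,256),200),onz(c,(424,294),200); L=np.linalg.norm(A-B); u=(B-A)/L; m=(A+B)/2; x=np.array([u[1],-u[0],0])
print("rail",A,B,L,m,np.degrees(np.arctan2(u[1],u[0])))
k=comp(im.max(2)<45,(251,285)); print("block bbox",k.min(0),k.max(0)); pts=np.array([onz(c,p,228) for p in k]); 
for n,uv,z in(("block top",(251,287),245),("crown L",(230,277),208),("crown R",(276,280),208)):
    p=onz(c,uv,z)-m; print(n,"along",p@u,"x",p@x)
k=comp((im.max(2)<85)&(im[...,2].astype(int)-im[...,0]>20),(272,85)); r=cv2.minAreaRect(np.array([onz(c,p,169)[:2] for p in k],np.float32)); print("knob",r)
ax=m-175*x; print("axis",ax)
for n,uv,z,o in(("F",(274,163),77,0),("L",(203,111),77,-72),("R",(346,112),77,72),("UR",(321,18),77,144),("UL",(221,14),112,-144)):
    p=onz(c,uv,z)-ax; print(n,np.hypot(*p[:2]),np.degrees(np.arctan2(p[1],p[0]))-o)
# crown/tag rows by gray profile along rail line
V=np.hstack([cv2.resize(im[235:315,200:310],None,fx=4,fy=4,interpolation=cv2.INTER_CUBIC),cv2.resize(im[0:160,170:270],(300,320))])
cv2.imwrite("pics/crop2.png",V)
E
```

```text
rail [ 608.22 -323.63  200.  ] [649.57  18.26 200.  ] 344.3788874756853 [ 628.89 -152.69  200.  ] 83.10541873170745
block bbox [  0 254] [559 419]
block top along 2.102316364586062 x -12.699215289524659
crown L along -19.459166493416042 x -0.05514311356946511
crown R along 24.37956383110235 x -2.1177953670524454
knob ((453.76300048828125, -131.63558959960938), (35.70500564575195, 36.332366943359375), 35.74559020996094)
axis [ 455.16 -131.68  200.  ]
F 85.5342583101008 0.15829607404291507
L 85.95120249881896 -1.6464856596500823
R 88.54263649855594 1.248072955610425
UR 90.13736166607084 0.5789407952466092
UL 87.73154652753436 -0.02890875510092883
```

View pics/crop2.png

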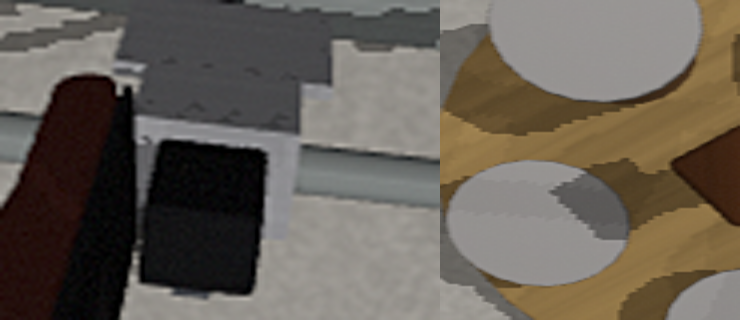

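The tag hangs on the rail with its plate towards the carousel, and the block top centre is at about (250,297). I'll compare it with the blade, using the blade top at (242,293) in the earlier view.

```bash
python3 - <<'E'
from h import *
np.set_printoptions(precision=2,suppress=True)
c=cam("wrist",np.load("pics/after.npz"));w=cam("wrist",np.load("pics/w_car.npz"))
a=np.radians(82.85);u=np.array([np.cos(a),np.sin(a),0]);x=np.array([u[1],-u[0],0])
im=cv2.imread("pics/w_car.png"); n,l=cv2.connectedComponents((im.max(2)<60).astype(np.uint8)); k=np.argwhere(l==l[285,243])[:,::-1]; e=k[k[:,1]>k[:,1].max()-6].mean(0); print("blade tip px",e,len(k))
for n,p in(("ballA",onz(w,(64,239),200)),("ballB",onz(w,(421,281),200)),("blade",onz(w,e+[0,3],192)),("A2",onz(c,(72,256),200)),("B2",onz(c,(424,294),200)),
 ("blocktop",onz(c,(250,297),245)),("crownL",onz(c,(233.7,269),211)),("crownR",onz(c,(275,272),211)),("TCPrel",np.array([627.61,-151.8,0]))):
    print(n,p,"along",p@u,"x",p@x)
E
```

```text
blade tip px [276.56 416.61] 187172
ballA [ 605.9  -322.82  200.  ] along -244.89115952773224 x 641.3719312304249
ballB [650.14  19.05 200.  ] along 99.82704868626904 x 642.7082334812304
blade [ 832.19 -122.84  192.  ] along -18.29877252258251 x 841.0119084759846
A2 [ 608.22 -323.63  200.  ] along -245.4113183468537 x 643.7767430075975
B2 [649.57  18.26 200.  ] along 98.96414723896942 x 642.2415421939437
blocktop [ 626.14 -150.16  245.  ] along -71.06094213409803 x 639.964340125454
crownL [ 616.61 -167.75  211.  ] along -89.69489273484069 x 632.6931360867122
crownR [ 619.75 -129.11  211.  ] along -50.96629880579758 x 630.9956935365167
TCPrel [ 627.61 -151.8     0.  ] along -72.5025707550114 x 641.6236664384462
```

```bash
python3 - <<'E'
from h import *
np.set_printoptions(precision=2,suppress=True)
set_gripper(64)
P=np.array([454,-131.3,0]); q=down(np.radians(36))
env.reach(P+[0,0,260],q); print("stop",env.move_l(P+[0,0,151],rate=80,f_stop=6))
set_gripper(25); st=env.read_state(); print(st["width"],st["grip_force"],st["tool_pos"],st["force"],st["qpos"],st["time_s"])
j=np.array(st["qpos"]); t0=st["time_s"]
for s in (.05,.15): 
    g=j.copy(); g[5]-=s; env.move_joints(g); st=env.read_state(); print(s,st["time_s"]-t0,st["force"],st["wrist_torque"],st["tool_pos"])
cv2.imwrite("pics/g.png",viewer.camera("scene"))
E
```

```text
stop False
35.68325576246399 29.998011589050293 [ 454.01 -131.27  151.11] [-1.2   0.65  2.46] [-0.31  0.34  2.03  0.    0.77  0.64] 26.0667
0.05 0.25 [-0.21  1.09  0.66] [-0.07  0.08  0.04] [ 454.01 -131.28  151.11]
0.15 0.5 [ 0.06 -0.47  0.72] [-0.04  0.09 -0.02] [ 454.02 -131.29  151.1 ]
```

```bash
python3 - <<'E'
from h import *
np.set_printoptions(precision=2,suppress=True)
st=env.read_state(); j=np.array(st["qpos"]); tot=np.radians(136.85)-.15; n=24; fm=0
for i in range(n):
    g=j.copy(); g[5]-=tot*(i+1)/n; env.move_joints(g); s=env.read_state(); fm=max(fm,np.linalg.norm(s["force"]))
env.hold(.4); st=env.read_state()
x=R.from_quat(st["orientation"]).as_matrix()[:,0]; print("yaw",np.degrees(np.arctan2(x[1],x[0])),fm,st["force"],st["wrist_torque"],st["width"],st["tool_pos"],st["time_s"])
cv2.imwrite("pics/wf.png",viewer.camera("wrist")); np.savez("pics/wf.npz",tool_pos=st["tool_pos"],orientation=st["orientation"])
b=viewer.camera("side"); a=viewer.camera("scene"); cv2.imwrite("pics/sf.png",a)
k=lambda i,x,y,w,h:cv2.resize(i[y:y+h,x:x+w],(400,300),interpolation=cv2.INTER_CUBIC)
w=cv2.imread("pics/wf.png")
cv2.imwrite("pics/final.png",np.vstack([np.hstack([k(a,130,150,160,120),k(b,190,130,160,120)]),np.hstack([cv2.resize(w,(400,300)),k(a,280,180,220,165)])]))
E
```

```text
yaw 172.29886900948745 8.51048384388948 [ 4.28  0.09 -5.48] [-0.19 -0.67  0.08] 35.72696599263963 [ 454.59 -131.08  151.14] 33.0167
```

View pics/final.png

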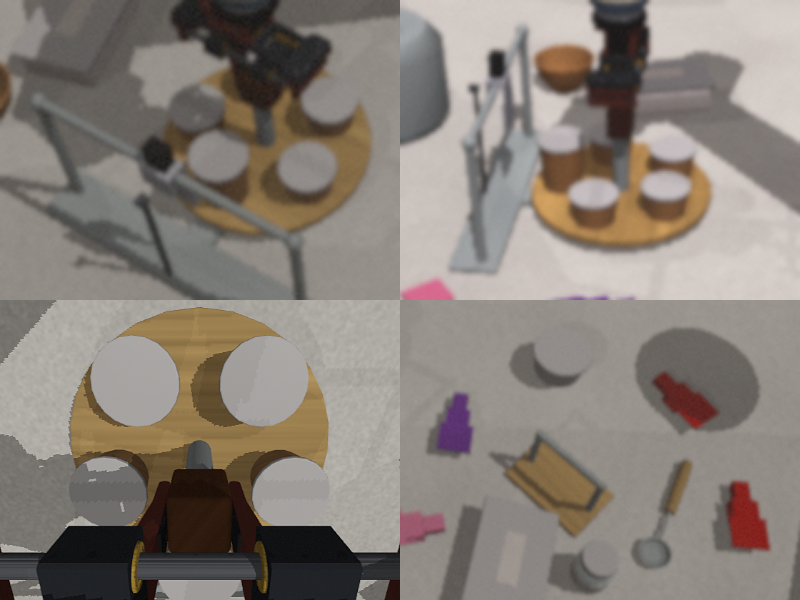

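The final view shows the tall pot at the rail side facing the tag, the tag hanging free, and the rear pots symmetric about the gripper. The other containers and the spoon look untouched. I'll do one last check of the tag's position and then hand in.

```bash
python3 - <<'E'
from h import *
s,d=cam("scene"),cam("side")
A=two(s,(145.2,190.8),d,(238.4,144))[0];B=two(s,(248,246),d,(218,187.2))[0];K,e=two(s,(192.8,210.8),d,(228.4,156))
u=(B-A)/np.linalg.norm(B-A); v=(K-(A+B)/2)@u; print(K,e,"along from mid",v)
if abs(v)<6: print(workorder.sign_off())
E
```

```text
[ 626.59053735 -150.91747188  227.18641855] 2.2768177455582053 along from mid 1.9830654990663814
the job is handed in; nothing more can be done
None
```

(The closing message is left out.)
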